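Back the indexing stand off by one notch

TASK

The pipe flange on the blue indexing stand was turned one notch too far. With a fingertip, lift the pawl clear of the ratchet wheel (it stays up by itself), then push a hand bar to turn the wheel backward by one notch, its top moving towards the pawl's post, and press the pawl fully down into the new notch. Only touch and push, gently, with the fingertips: grip nothing, force nothing, and leave the loose things on the bench where they are.

Things in the scene. Friction and masses are not known exactly. Their poses are not given: they have to be found in the camera images.
- index_stand: Blue welding stand fixed to the bench. Origin: base plate centre (plate x -115..135, y -135..135 mm, 12 high), on the bench top. z up, y along the axle, x (roughly away from the robot) from axle to the pawl's post. In its frame: bearing plates at y +-48, up to z 160; pipe flange (radius 78) at y 75..160; pawl hinge at x 105, z 225 between cheeks (|y| < 20, up to z 233) on a post at x 115..145.
- ratchet (a joint): Turn of wheel, axle, hand bars and flange as one, rad. Within 0.05 of 0 at the start, pawl in a notch; GROWS as it turns backward (top moves to the stand's +x, towards the pawl's post). One notch = 0.524. The seated pawl allows a play of only about 0.07; with the pawl up the wheel turns against light friction (0.25 N m, 3 N at a bar's end) and stays where left.
- pawl (a joint): Angle of the pawl, rad: 0 = fully down in a notch (hard stop), grows as the nose rises, stop at 1.0; clear of the teeth above 0.15. Its stiff hinge (0.16 N m: about 4 N at the tab, 2 N at the nose) keeps it where it is left. It reaches 0 only if the wheel is within about 0.07 of a notch position; otherwise it lands on a tooth.
- tab_top (a point): Middle of the top edge of the pawl's thumb tab, a steel plate 30 wide (y), 5 thick (x), upright on the pawl just before its hinge. Pawl down: x 87, z 295 in the stand's frame (18 before, 70 above the hinge); its 30 wide part reaches down to z 240. Pushing its front (-x side) towards +x lifts the pawl: about 17 mm of level push with the fingertip at z 265 gives 0.45 rad.
- pawl_nose (a point): Point on the upper side of the pawl's arm near its free end (arm 16 wide, 12 thick). Pawl down: x 17, y 0, z 206 in the stand's frame, 88 before and 19 below the hinge. Pressing down here lowers the pawl; the arm's upper side is free for 60 mm in front of the tab.
- wheel_center (a point): Centre of the ratchet wheel (dark steel, 12 saw teeth, radius 76 over the teeth, 58 in the notches, 16 thick) on its axle, at x 0, y 0, z 125 in the stand's frame.
- bar_end (a point): End of the most upright of the four hand bars (plain round steel, 13 in diameter, a star at 90 degree steps in the plane y -120 of the stand's frame); 95 from the axle. At the start this bar leans 15 degrees from upright towards the stand's -x; one notch back, 15 degrees towards +x (its end moves 49 mm).
- bolt: Steel bolt standing on its head (head 28 across, 10 high; shank 16, 45 high), loose on the stand's base plate in front of the wheel. Origin: underside of the head. Leave it.
- pipe_stub: Loose pipe stub standing on end, outer diameter 60, 75 high. Origin: centre of its foot. Leave it.
- magnet_block: Loose painted welding-magnet block 60 x 30 x 45 high. Origin: centre of its underside. Leave it.
- wrench: Loose wrench 200 long, 8 high, along its x. Origin: centre of its underside. Leave it.
- hammer: Loose hammer 260 long, along its x. Origin: centre of its underside. Leave it.
- blank_flange: Loose flat steel ring, outer diameter 110, 18 high. Origin: centre of its underside. Leave it.
- bottle: Loose drink bottle, diameter 66, 210 high. Origin: centre of its foot. Leave it.
- brush: Loose brush 200 long, along its x. Origin: centre of its underside. Leave it.

How it is judged:
By the outcome, as a careful person would: the job done as asked, in the order asked, and still so for the second after the job is handed in, with the robot touching nothing.
It also fails if it takes over 61 s, if anything falls off the work surface, if the arm or the gripper's body presses on something with over 40 N, if the wrist force passes 120 N, or if a joint passes its speed limit or range.

ROBOT

A 6-joint arm with a two-finger parallel gripper is mounted at the origin on the work surface. World frame = base frame: x ahead of the robot, y to its left, z up, the work surface at z = 0. Lengths are in mm, angles in rad, forces in N, time in s.
With the tool pointing down it reaches from about 325 to 875 mm from the base axis. Payload 4.4 kg.
Tool frame: the origin (TCP) lies on the centre line of the jaws, within the pads' length; the fingertips stand ahead of it and the grasp point (between the pads) lies 6 mm ahead of it (ctrl.tcp_to_tips is the z of the fingertips in the tool frame, in mm); z points along the fingers, y is the line along which they close (so a half turn about z gives the same grasp; the last joint's range is limited). The gripper opens to 85 mm and grips with 20 to 120 N. Pads are 22 mm wide; open, the fingers measure 114 mm over their backs; the gripper's body (76 mm by 85 mm) begins 54 mm behind the grasp point. The pads swing forward as they close: fully open they stand 13 mm farther back than shut.
Start: joints at [1.179, 0.207, 1.542, -0, 1.393, -0.15], TCP at [137.136, 558.41, 256.282] pointing down, gripper open.
Joint ranges: [-2.73, 2.73], [-0.86, 2.22], [0.23, 2.46], [-1.11, 4.25], [0.08, 2.63], [-2.82, 2.82]. Speed limits (rad/s): [2.79, 2.79, 3.14, 3.14, 3.14, 3.14].

INTERFACE

Orientations are given as a 3x3 rotation matrix whose columns are the frame's x, y, z axes.
In Python, from plant import ctrl, sensors, optics gives the robot as it stands. Calls block until the motion is done:
- ctrl.move_ptp(position, orientation): joint-space move of the TCP to a pose.
- ctrl.move_l(position, rot=None, vel=150, threshold=None): straight line of the TCP; rot=None keeps the orientation; vel is the mean speed in mm/s. With threshold (N) it stops when the force on the tool has changed by that much, and returns True; else False.
- ctrl.set_joints(angles): joint-space move.
- ctrl.gripper_to(opening, force=None): finger opening in mm; force is the grip in N (None keeps the last); returns when the fingers have stopped.
- ctrl.hold(seconds).
- ctrl.solve_ik(position, orientation): joint angles nearest the present ones, or None.
- sensors.read_state(): the state.
- optics.grab_frame(name): name is "side" or "top" or "wrist"; returns (picture, depth): 420x560x3 uint8, red, green, blue; 420x560 float32, mm along the optical axis (not along the pixel's ray), 0 where there is no reading.
- optics.camera_params(name): a dict with "mtx" (3x3 intrinsics, pixels), "R" (3x3) and "t" (3): a world point X has camera coordinates R X + t; the wrist camera has in their place "T_tool_cam" (4x4, takes a point from camera to tool coordinates, whose origin is the TCP and whose axes are the flange's). Camera axes: x right, y down, z forward; pixel columns grow to the right and rows downward; lengths in mm; the calibration is good to about 2 mm. A picture is of the moment at which its call begins: read the wrist's pose just before it. camera_params takes no time and is no camera call.
A pose or a line that the arm cannot do raises ctrl.MotionError and nothing moves.
- ctrl.finish_job(): hands the job in; it is judged then, once.
The state is a dict: "t": time; "q": joint angles; "qvel": joint speeds; "tau": joint torques, N m; "eef_pos": TCP position; "eef_rot": TCP orientation; "force": force on the tool from outside, world axes, zero at the start; "wrist_torque": the same for the moment, N m; "grip_width": finger opening in mm; "grasp_force": force on a finger pad.
Only numpy, scipy, OpenCV 4.12 (cv2) and the standard library are available. Lean on these libraries where they do the work, as an engineer would, in place of code of your own. Each camera call takes 0.05 s, during which the arm holds its last target. There are 200 camera calls.

## Working session

There is one attempt and no reset: what is moved stays moved. The work goes in short steps, each a Python script; the robot and the scene stay as the last script left them, time stands still between calls to the robot, and variables do not carry over. Pictures are saved under pics/ and viewed, at most 10 in all, crops included, and the job is handed in when it is done.

```bash
mkdir -p pics; cat > h.py <<'E'
from plant import ctrl, sensors, optics
import numpy as np, cv2
def cloud(n,d):
    p=optics.camera_params(n);K=p["mtx"];v,u=np.mgrid[0:420,0:560]
    c=np.stack([(u-K[0,2])/K[0,0]*d,(v-K[1,2])/K[1,1]*d,d],-1)
    return (c-np.array(p["t"]).ravel())@np.array(p["R"])   # R^T(c-t)
E
python3 - <<'E'
from h import *
for n in("side","top"):
    r,d=optics.grab_frame(n); np.savez(f"{n}.npz",r=r,d=d); cv2.imwrite(f"pics/{n}.png",r[...,::-1])
    p=optics.camera_params(n); print(n,p, (d>0).mean())
print(ctrl.tcp_to_tips, sensors.read_state())
E
```

```text
side {'mtx': array([[478.79702818,   0.        , 282.99968059],
       [  0.        , 478.79702818, 207.66226529],
       [  0.        ,   0.        ,   1.        ]]), 'R': array([[ 9.99528280e-01, -3.07006154e-02,  8.30987459e-04],
       [-2.30936823e-02, -7.69153819e-01, -6.38646290e-01],
       [ 2.02459913e-02,  6.38325837e-01, -7.69499984e-01]]), 't': array([-546.79457125,  151.78603441, 1564.27841231])} 0.9959311224489796
top {'mtx': array([[464.14660319,   0.        , 278.54151268],
       [  0.        , 464.14660319, 206.17979213],
       [  0.        ,   0.        ,   1.        ]]), 'R': array([[ 0.00951873, -0.99990974,  0.00948153],
       [-0.9798331 , -0.01121936, -0.19950246],
       [ 0.19959083, -0.00739131, -0.97985145]]), 't': array([ -14.83662176,  596.4951381 , 1336.65670961])} 0.9960416666666667
25.0 {'t': 0.1, 'q': array([ 1.17952273e+00,  2.07340602e-01,  1.54283568e+00,  3.16071804e-05,
        1.39354325e+00, -1.50506213e-01]), 'qvel': array([ 0.00017612, -0.00148869, -0.00500901, -0.00101541, -0.00021447,
        0.00048601]), 'tau': array([-7.86817109e-04, -3.84087253e+01, -2.92549270e+01, -3.53605592e-04,
        4.87208556e-03,  1.06272120e-05]), 'eef_pos': array([136.86154541, 557.80307171, 255.22688587]), 'eef_rot': array([[-9.71153796e-01,  2.38452511e-01, -8.39879850e-04],
       [ 2.38453733e-01,  9.71151892e-01, -1.95427251e-03],
       [ 3.49649720e-04, -2.09817165e-03, -9.99997738e-01]]), 'force': array([-0.37394785,  0.60872791,  0.08436782]), 'wrist_torque': array([ 0.05786427, -0.0040522 ,  0.04633835]), 'grasp_force': 0.0, 'grip_width': 84.92449409095751}
```

View pics/side.png

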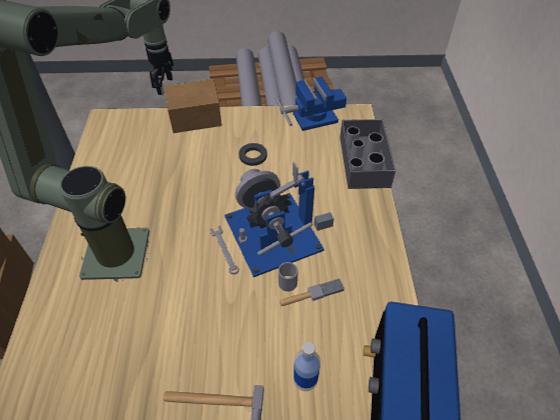

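View pics/top.png

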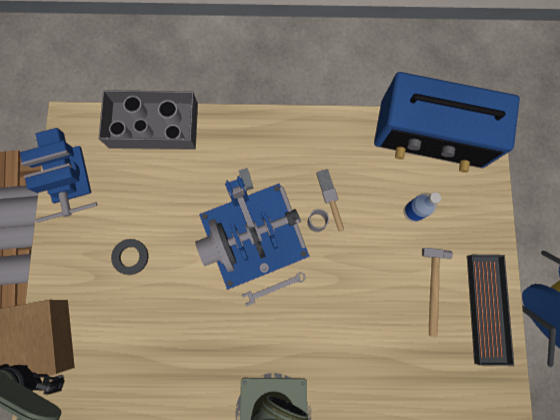

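The side view shows the stand at about (275,220), with the tab near (297,172). In the top view the base plate is centred near (253,237) and turned about 20°. The flange is on the left, the hand bars on the right at (290,215), and the post at the top (240,185). Next I'll fit the plate and the tall features.

```bash
cat > fit.py <<'E'
from h import *
P=[];C=[]
for n in("side","top"):
    z=np.load(n+".npz");X=cloud(n,z["d"]);hsv=cv2.cvtColor(z["r"],cv2.COLOR_RGB2HSV)
    roi=np.zeros((420,560),bool)
    if n=="top": roi[160:300,185:320]=1
    else: roi[150:280,215:345]=1
    blue=(hsv[...,0]>100)&(hsv[...,0]<130)&(hsv[...,1]>140)
    m=roi&blue&(abs(X[...,2]-12)<7)
    pts=X[m]; r=cv2.minAreaRect(pts[:,:2].astype(np.float32)); print(n,m.sum(),r,np.median(pts[:,2]))
    P.append((X,roi,z["r"]))
    if n=="top":
        c=np.array(r[0]);b=cv2.boxPoints(r)
        e=[b[1]-b[0],b[2]-b[1]]
        e=[v/np.linalg.norm(v)*np.sign(1) for v in e]
        ex=max([s*v for v in e for s in(1,-1)],key=lambda v:v[0])
        o=c-10*ex
ey=np.array([-ex[1],ex[0]]);print("o",o,"ex",ex,np.degrees(np.arctan2(ex[1],ex[0])))
np.savez("stand.npz",o=o,ex=ex)
for (X,roi,r),n in zip(P,("side","top")):
    q=X[...,:2]-o; S=np.stack([q@ex,q@ey,X[...,2]],-1)
    m=roi&(S[...,2]>237)&(abs(S[...,0])<200)&(abs(S[...,1])<150); print(n,"tab",S[m].round(0).tolist()[:25])
    m=roi&(S[...,2]>150)&(abs(S[...,1]+120)<25)&(abs(S[...,0])<90); print(n,"bar",S[m].round(0).tolist()[:40])
    m=roi&(S[...,1]>150)&(S[...,1]<170)&(S[...,2]>30);print(n,"flange",m.sum(),S[m].mean(0) if m.any() else 0,S[m].min(0),S[m].max(0))
    big=cv2.resize(r[150:290,200:345] if n=="side" else r[160:300,185:330],None,fx=5,fy=4.28,interpolation=cv2.INTER_CUBIC);cv2.imwrite(f"pics/{n}_c.png",big[...,::-1])
E
python3 fit.py
```

```text
side 2510 ((513.9579467773438, 69.02108764648438), (248.1045379638672, 272.685546875), 22.30698013305664) 13.732492779693219
top 4038 ((515.9024047851562, 67.87785339355469), (245.3885498046875, 264.677734375), 22.478343963623047) 11.854289433340437
o [506.66216314  64.05451167] ex [0.92402416 0.38233417] 22.478340925646698
side tab [[84.0, 20.0, 291.0], [84.0, 12.0, 299.0], [79.0, 9.0, 299.0], [82.0, 7.0, 300.0], [87.0, 11.0, 295.0], [82.0, 15.0, 288.0], [83.0, 10.0, 293.0], [84.0, 4.0, 297.0], [83.0, 15.0, 284.0], [82.0, 8.0, 291.0], [83.0, 2.0, 296.0], [84.0, -2.0, 299.0], [82.0, 13.0, 282.0], [82.0, 8.0, 286.0], [81.0, -1.0, 295.0], [82.0, -6.0, 299.0], [89.0, 1.0, 290.0], [83.0, 15.0, 275.0], [82.0, 8.0, 282.0], [83.0, 1.0, 288.0], [82.0, -7.0, 296.0], [83.0, -10.0, 299.0], [82.0, 15.0, 272.0], [82.0, 6.0, 280.0], [81.0, -1.0, 287.0]]
side bar [[-29.0, -111.0, 214.0], [-26.0, -112.0, 213.0], [83.0, -117.0, 161.0], [-33.0, -112.0, 213.0], [-33.0, -119.0, 221.0], [-28.0, -117.0, 216.0], [-27.0, -120.0, 218.0], [75.0, -114.0, 158.0], [78.0, -114.0, 156.0], [80.0, -116.0, 158.0], [8
[... 1804 characters left out ...]
0, 156.0], [77.0, -123.0, 154.0], [76.0, -126.0, 152.0], [77.0, -114.0, 153.0], [75.0, -116.0, 158.0], [75.0, -119.0, 154.0], [74.0, -122.0, 152.0], [72.0, -124.0, 156.0], [73.0, -115.0, 155.0], [72.0, -118.0, 155.0], [70.0, -123.0, 153.0], [70.0, -114.0, 155.0], [70.0, -117.0, 150.0], [67.0, -122.0, 157.0], [66.0, -115.0, 157.0], [66.0, -119.0, 152.0], [66.0, -121.0, 150.0], [64.0, -115.0, 152.0], [63.0, -117.0, 156.0], [61.0, -122.0, 154.0], [61.0, -117.0, 150.0], [58.0, -121.0, 156.0], [54.0, -120.0, 151.0], [51.0, -118.0, 151.0], [-0.0, -131.0, 151.0]]
top flange 100 [ -3.8496992  154.99457468 154.07935733] [-38.17093254 150.08145662 123.37583327] [ 35.91461702 159.94572421 166.18714468]
```

View pics/side_c.png

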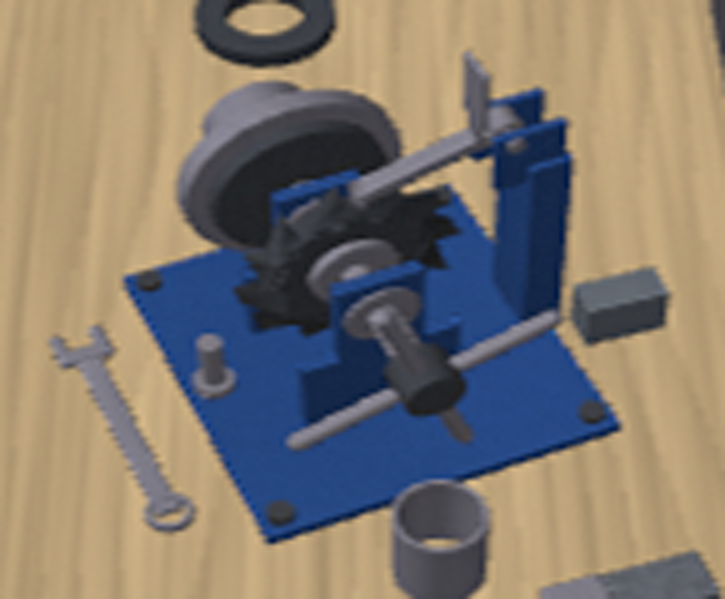

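The plate fit puts the stand at o=(506.7, 64.1), yaw 22.5°. The tab, bar and flange points agree with it to within about 3 mm. I'll touch the tab's front, which will also calibrate x.

```bash
cat >> h.py <<'E'
try:
    s=np.load("stand.npz");o=s["o"];ex=s["ex"];ey=np.array([-ex[1],ex[0]])
except Exception: pass
def W(x,y,ztip): # stand frame tip -> world TCP
    return np.r_[o+x*ex+y*ey, ztip+ctrl.tcp_to_tips]
def tip():
    S=sensors.read_state();p=S["eef_pos"]+ctrl.tcp_to_tips*S["eef_rot"][:,2];q=p[:2]-o
    F=S["force"];return np.round([q@ex,q@ey,p[2],F[:2]@ex,F[:2]@ey,F[2],S["t"]],2)
def Rt(sg=1):
    x=np.r_[sg*ex,0];z=np.array([0,0,-1.]);return np.stack([x,np.cross(z,x),z],1)
E
python3 - <<'E'
from h import *
ctrl.gripper_to(0,20); print(ctrl.tcp_to_tips, sensors.read_state()["grip_width"])
p=sensors.read_state()["eef_pos"]; ctrl.move_l([p[0],p[1],400])
best=None
for sg in(1,-1):
    q=ctrl.solve_ik(W(50,2,330),Rt(sg)); print(sg,q)
    if q is not None and (best is None or abs(q[5])<best[0]): best=(abs(q[5]),sg)
sg=best[1];print(sg)
ctrl.move_ptp(W(50,2,330),Rt(sg)); print(tip())
ctrl.move_l(W(50,2,264),vel=100); ctrl.hold(.3); print(tip())
r=ctrl.move_l(W(85,2,264),vel=15,threshold=2.5); print(r,tip())
r,d=optics.grab_frame("side");cv2.imwrite("pics/t1.png",cv2.resize(r[120:260,220:360],None,fx=4,fy=4)[...,::-1])
E
```

```text
25.0 -0.03703705054528498
1 [-2.13897760e-03  1.13087598e-01  1.44709793e+00 -4.44089210e-16
  1.58140713e+00  1.17633628e+00]
-1 [-2.13897760e-03  1.13087598e-01  1.44709793e+00 -4.44089210e-16
  1.58140713e+00 -1.96525637e+00]
1
[ 5.0220e+01  2.8500e+00  3.3013e+02 -9.0000e-02  5.5000e-01  8.5000e-01
  4.2200e+00]
[ 5.0320e+01  1.8500e+00  2.6469e+02  2.7000e-01 -7.0000e-02 -7.4000e-01
  5.3300e+00]
True [ 71.1    2.13 263.26   0.61   0.35  -0.49   6.74]
```

View pics/t1.png

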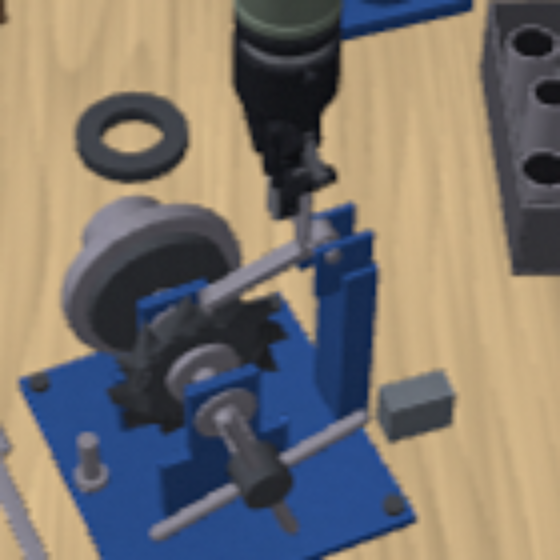

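The picture shows the tip against the front of the tab (near 300,200), at about x=71. That suggests the stand sits about 2 mm nearer than my fit. Next I push to lift the pawl.

```bash
python3 - <<'E'
from h import *
for x in (76,84,92):
    r=ctrl.move_l(W(x,2,264),vel=20,threshold=15); print(r,tip())
    if r: break
ctrl.move_l(W(60,2,264),vel=60); ctrl.move_l(W(50,2,330),vel=150); print(tip())
ctrl.move_l(W(-40,-60,330),vel=200);
ctrl.move_l(W(-75,-120,300),vel=200);print(tip())
r,d=optics.grab_frame("side");np.savez("s2.npz",r=r,d=d);cv2.imwrite("pics/t2.png",cv2.resize(r[120:260,220:360],None,fx=4,fy=4)[...,::-1])
E
```

```text
False [ 74.11   2.3  263.76  -5.15   0.91   4.02   7.21]
False [ 82.93   2.09 265.63  -6.52   1.23   8.56   7.76]
False [ 92.07   2.06 266.54  -3.91   1.48   8.89   8.31]
[ 4.9880e+01  2.1000e+00  3.2948e+02 -1.1000e-01 -1.7000e-01 -4.7000e-01
  9.5800e+00]
[-7.4370e+01 -1.1942e+02  2.9997e+02  1.0300e+00 -1.0000e-01  3.1000e-01
  1.0810e+01]
```

View pics/t2.png

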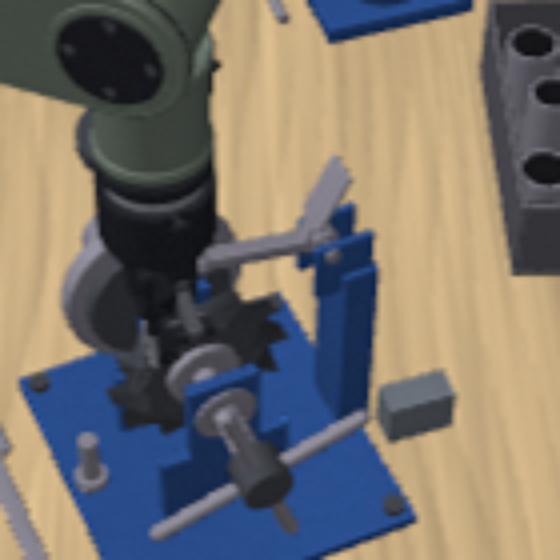

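The pawl is up and staying there (its arm is near horizontal, tab tilted back at 325,195). Next is the hand bar.

```bash
python3 - <<'E'
from h import *
ctrl.move_l(W(-65,-120,191),vel=120); ctrl.hold(.2); print(tip())
for x in (-30,-15,-3):
    r=ctrl.move_l(W(x,-120,191),vel=30,threshold=14); print(r,tip())
    if r: break
ctrl.hold(.3); print(tip())
ctrl.move_l(W(-65,-120,191),vel=100);ctrl.move_l(W(-75,-120,310),vel=150)
ctrl.move_l(W(-150,-120,330),vel=200)
for n in("side","top"):
    r,d=optics.grab_frame(n);X=cloud(n,d);q=X[...,:2]-o;S=np.stack([q@ex,q@ey,X[...,2]-125],-1)
    z0=np.load(n+".npz");
    for tag,Xw,D in(("before",cloud(n,z0["d"]),0),("after",X,0)):
        q=Xw[...,:2]-o;S=np.stack([q@ex+2,q@ey,Xw[...,2]-125],-1)
        rad=np.hypot(S[...,0],S[...,2]);m=(abs(S[...,1]+118)<12)&(rad>40)&(rad<105)&(S[...,2]>-70)
        a=np.degrees(np.arctan2(S[...,0],S[...,2]))[m]
        h,e=np.histogram(a,bins=np.arange(-120,125,10));print(n,tag,h.tolist())
        for c in(-105,-75,-15,15,75,105):
            k=abs(a-c)<14
            if k.sum()>5: print("  bar",c,k.sum(),np.median(a[k]).round(1))
    if n=="side":cv2.imwrite("pics/t3.png",cv2.resize(r[120:260,220:360],None,fx=4,fy=4)[...,::-1])
print(tip())
E
```

```text
[ -64.63 -120.39  191.92   -0.82   -0.59    0.52   12.12]
False [ -29.88 -120.01  190.97   -1.93   -0.81    2.     13.43]
False [-1.4370e+01 -1.1990e+02  1.9083e+02  6.9000e-01 -1.1000e-01 -9.1000e-01
  1.4080e+01]
False [  -3.14 -119.74  190.47   -2.48    0.25   -1.29   14.63]
[  -3.03 -119.81  191.     -2.3    -0.7    -1.32   14.93]
side before [0, 55, 21, 0, 0, 0, 0, 0, 0, 14, 46, 0, 0, 0, 0, 0, 0, 4, 56, 17, 0, 0, 0, 0]
  bar -105 75 -102.1
  bar -15 60 -17.5
  bar 75 72 68.1
side after [0, 0, 0, 0, 50, 26, 1, 0, 0, 0, 0, 0, 31, 34, 0, 0, 0, 0, 0, 0, 0, 47, 18, 0]
  bar -75 76 -71.4
  bar 15 65 10.1
  bar 105 65 97.8
top before [0, 64, 14, 0, 0, 0, 0, 0, 0, 1, 30, 3, 0, 0, 0, 0, 0, 0, 54, 35, 0, 0, 0, 0]
  bar -105 78 -103.4
  bar -15 34 -15.0
  bar 75 89 69.2
top after [0, 0, 0, 0, 22, 15, 0, 0, 0, 0, 0, 0, 17, 35, 0, 0, 0, 0, 0, 0, 2, 47, 25, 0]
  bar -75 37 -70.7
  bar 15 52 10.6
  bar 105 71 99.3
[-1.4950e+02 -1.1981e+02  3.2923e+02 -4.8000e-01  3.0000e-02 -1.3800e+00
  1.7290e+01]
```

View pics/t3.png

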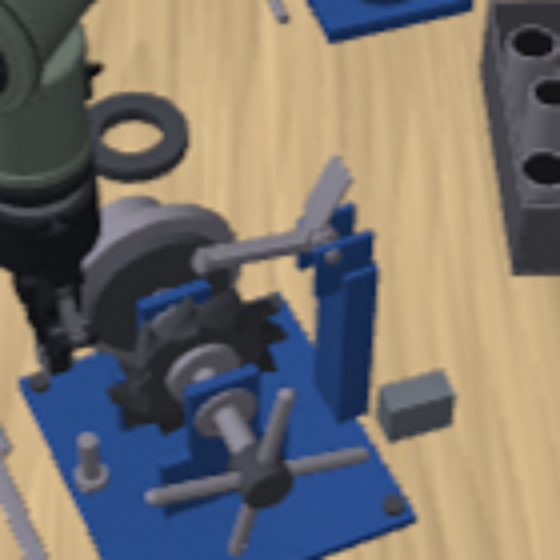

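The bar now leans about 14° towards +x: the images give a turn of about 29–30° and the contact geometry agrees. Now I press the pawl down.

```bash
python3 - <<'E'
from h import *
ctrl.move_l(W(-60,-40,330),vel=200);ctrl.move_l(W(16,0,320),vel=200)
ctrl.move_l(W(16,0,275),vel=80);ctrl.hold(.2);print(tip())
for z in (250,235,222,214,208,204,200):
    r=ctrl.move_l(W(16,0,z),vel=20,threshold=10); print(z,r,tip())
    if r: break
ctrl.hold(.3);print(tip())
r,d=optics.grab_frame("side");cv2.imwrite("pics/t4.png",cv2.resize(r[120:260,220:360],None,fx=4,fy=4)[...,::-1])
E
```

```text
[ 1.6370e+01 -1.0000e-01  2.7576e+02  7.0000e-01 -2.8000e-01  9.2000e-01
  1.9530e+01]
250 False [ 1.6040e+01 -3.0000e-02  2.5019e+02  6.3000e-01 -3.7000e-01 -2.0000e-01
  2.0930e+01]
235 False [ 1.6020e+01  8.0000e-02  2.3492e+02 -3.3000e-01 -9.3000e-01  2.6000e-01
  2.1830e+01]
222 False [1.5850e+01 1.2000e-01 2.2182e+02 2.4000e-01 2.2000e-01 5.0000e-01
 2.2630e+01]
214 False [ 1.5670e+01  8.0000e-02  2.1364e+02  4.3000e-01 -2.7000e-01 -7.0000e-01
  2.3180e+01]
208 False [ 1.5700e+01  8.0000e-02  2.0772e+02  6.3000e-01 -1.1000e-01 -1.2000e-01
  2.3630e+01]
204 True [ 15.84   0.   207.29  -2.02   1.13   4.54  23.84]
[ 1.5830e+01  2.0000e-02  2.0725e+02 -8.8000e-01  4.5000e-01  6.0200e+00
  2.4140e+01]
```

View pics/t4.png

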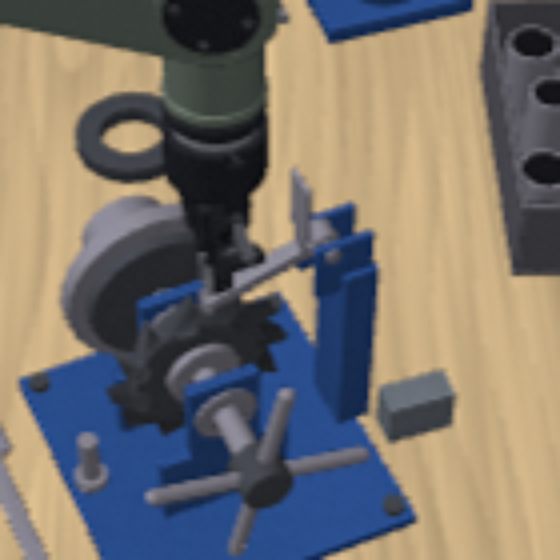

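The arm is down with the tab upright (300,205), and it stopped hard at tip z=207. I'll press a little more firmly, retreat, and compare the tab and pawl pixels with the first picture.

```bash
python3 - <<'E'
from h import *
r=ctrl.move_l(W(16,0,201),vel=10,threshold=8); print(r,tip()); ctrl.hold(.3);print(tip())
ctrl.move_l(W(16,0,320),vel=120);ctrl.move_l(W(-150,-60,340),vel=200)
a=[]
for n in("side","top"):
    z=np.load(n+".npz");r,d=optics.grab_frame(n)
    sl=np.s_[155:205,265:315] if n=="side" else np.s_[180:240,225:275]
    A,B=z["r"][sl],r[sl]
    D=abs(A.astype(int)-B).max(-1);print(n,(D>40).sum())
    for R,dd,t in((z["r"],z["d"],"before"),(r,d,"after")):
        X=cloud(n,dd);q=X[...,:2]-o;S=np.stack([q@ex,q@ey,X[...,2]],-1)
        m=(abs(S[...,1]-2)<22)&(S[...,2]>250)&(S[...,2]<310)&(abs(S[...,0]-88)<40);
        if m.sum()>8:
            f=np.polyfit(S[m][:,2],S[m][:,0],1);print(t,"tab",m.sum(),S[m].mean(0).round(1),S[m].max(0).round(1),"slope",f[0].round(3))
        m=(abs(S[...,1])<9)&(S[...,0]>15)&(S[...,0]<70)&(S[...,2]>195)&(S[...,2]<260)
        if m.sum()>8: print(t,"arm z at 40",np.polyfit(S[m][:,0]-40,S[m][:,2],1).round(3),m.sum())
    a.append(np.hstack([cv2.resize(A,(390,390),interpolation=2),cv2.resize(B,(390,390),interpolation=2)]))
cv2.imwrite("pics/t5.png",a[0][...,::-1]);print(tip())
E
```

```text
True [ 1.581e+01  1.000e-02  2.073e+02 -3.100e-01  7.600e-01  4.820e+00
  2.448e+01]
[ 1.5830e+01  4.0000e-02  2.0727e+02 -1.6000e-01  4.1000e-01  4.8800e+00
  2.4780e+01]
side 0
before tab 72 [ 82.9  -0.  277. ] [ 89.   19.9 299.7] slope 0.019
before arm z at 40 [  0.318 212.001] 105
after tab 70 [ 8.270e+01 -1.000e-01  2.779e+02] [ 88.   16.5 299.9] slope 0.014
after arm z at 40 [  0.315 212.266] 110
top 11
before tab 69 [ 84.5  -0.  278.8] [ 88.6  14.5 298. ] slope 0.031
before arm z at 40 [  0.309 211.65 ] 128
after tab 67 [ 84.6  -0.3 279.6] [ 89.2  14.5 299. ] slope 0.042
after arm z at 40 [  0.327 211.485] 126
[-1.4958e+02 -5.9630e+01  3.3969e+02  3.1000e-01 -1.8000e-01  4.9000e-01
  2.7020e+01]
```

View pics/t5.png

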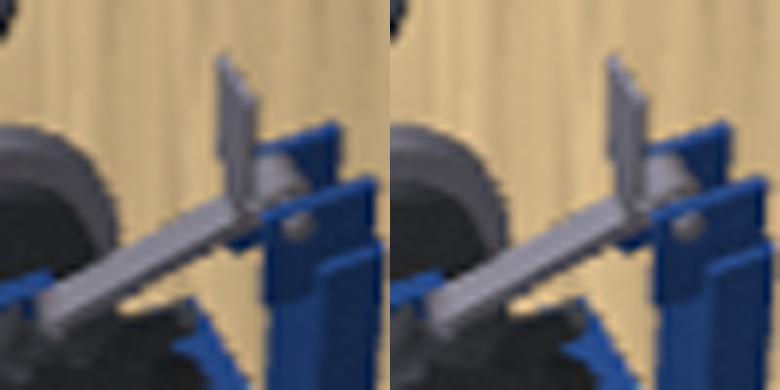

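The pawl now looks the same as in the first picture: no pixels in the side crop changed, and the arm line matches within 0.3 mm. It is fully seated one notch back and the robot is clear, so I'm handing the job in.

```bash
python3 -c "
from h import *
print(ctrl.finish_job())"
```

```text
the job is handed in; nothing more can be done
None
```

I lifted the pawl, turned the wheel back one notch (about 30°), pressed the pawl fully into the new notch, and handed the job in at about 27 s with the robot clear.

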